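# Clamp the dummy load onto the antenna coupler with its hinged ring

## Task

Fasten the finned dummy load to the coupler's flange: swing the open half of the clamp ring fully shut around the two flanges (it slides the load into line as it closes), then swing the yellow latch lever round behind the ring's keeper until it binds and is snug, about 11 N of push on its pin, and leave it there. Do not over-tighten it (stay under 14 N on the pin), keep the load upright, and leave the other things on the desk and on the box where they are.

Things in the scene. Friction and masses are not known exactly. Their poses are not given: they have to be found in the camera images.
- seat (a point): Centre of the top face of the lower brass flange (60 mm across, 8 mm thick), 74 mm above the desk, on a black coupler box 170 x 290 x 50 mm that is fixed to the desk. Its axes are the box's: z up, x from the ring's open side (near the robot) to its fixed half at the back, y to the left. The clamp ring (aluminium, 76 mm outside, from 61 to 88.5 mm above the desk) is about this axis: the fixed half at +x, the swinging half at -x when shut.
- load: Loose black finned dummy load (0.25 to 0.5 kg), 70 mm tall with a red stud on top, body 45 mm across, on a brass flange 60 mm across and 8 mm thick. Origin at the centre of the flange's underside, z up. It stands on the lower flange, 4 to 10 mm off its axis towards the open side; clamped, its origin lies at seat.
- swing_half: The swinging half of the clamp ring, a grooved aluminium half ring of 76 mm outer diameter. Origin on the hinge axis at desk height, z up; its x and y axes are the box's when it is shut.
- jaw (a joint): Angle of the swinging half about its upright hinge, rad: 0 = shut on the flanges (it stops there by contact with the load's flange, within 0.005, giving to -0.02 when clamped), growing as it opens towards the robot (counter-clockwise from above, up to 1.4). It starts at 0.6 to 1.1, and friction (about 1 N at its pin) keeps it where it is left. Pushing the load along adds about 2 N.
- jaw_hinge (a point): On the hinge axis of the swinging half, 74 mm above the desk, at (4, -46) mm from seat in the box's axes.
- jaw_pin (a point): Upright red pin of 14 mm diameter on the outside of the swinging half, standing free from 80 to 135 mm above the desk; the point is on its axis 115 mm above the desk. It lies 105 mm from the hinge axis, and at (-68, 30) mm from seat when shut. Push it clockwise (from above) about the hinge to shut the ring.
- lever (a joint): Latch lever about its upright pivot, rad, growing counter-clockwise from above = to latched. Starts at -0.6 to -0.05, hook clear. The hook comes behind the shut ring's keeper near 0.3 and starts to bind anywhere from 0.6 to 1.75: the keeper's screw is set differently each time. Push on the pin then rises from 3-4 N (pivot friction) to 11 N in 0.1 to 0.25 rad. Stays where left. Stop at 2.15.
- lever_pivot (a point): On the lever's pivot axis, 74 mm above the desk, at (22, 90) mm from seat in the box's axes.
- lever_pin (a point): Upright yellow pin of 14 mm diameter on the end of the latch lever, standing free from 96 to 135 mm above the desk; the point is on its axis 115 mm above the desk. It lies 65 mm from the pivot axis, in the direction 0.087 rad + lever from the box's x axis (counter-clockwise). Push it counter-clockwise (from above) to latch.
- cap: red plastic dust cap, 34 mm across, 18 mm tall, standing on the coupler box near its back right corner; bystander, origin at the centre of its underside
- mug: blue mug, 80 mm across, 90 mm tall; bystander, origin at the centre of its underside
- driver: screwdriver with an orange handle, lying; bystander, origin near its middle
- tape: flat yellow tape roll, 84 mm across, 19 mm tall; bystander, origin at the centre of its underside
- contact_can: blue spray can, 52 mm across, 150 mm tall; bystander, origin at the centre of its underside
- adapter: small brass plug adapter, 28 mm across, 34 mm tall, standing; bystander, origin at the centre of its underside
- handmic: black hand microphone, 65 x 55 x 30 mm; bystander, origin at the centre of its underside
Not all that is in view belongs to the job. Leave any orange look-alike of the load alone.

How it is judged:
By the outcome, as a careful person would: the job done as asked, in the order asked, and still so for the second after the job is handed in, with the robot touching nothing.
It also fails if it takes over 72 s, if anything falls off the work surface, if the arm or the gripper's body presses on something with over 40 N, if the wrist force passes 120 N, or if a joint passes its speed limit or range.

## Robot

A 6-joint arm with a two-finger parallel gripper is mounted at the origin on the work surface. World frame = base frame: x ahead of the robot, y to its left, z up, the work surface at z = 0. Lengths are in mm, angles in rad, forces in N, time in s.
With the tool pointing down it reaches from about 350 to 975 mm from the base axis. Payload 7.1 kg.
Tool frame: the origin (TCP) lies on the front face of the gripper's body, between the roots of the fingers; the fingertips stand 80 mm ahead of it and the grasp point (between the pads) lies 61 mm ahead of it (env.tips_ahead is the distance from the TCP to the fingertips, in mm); z points along the fingers, y is the direction in which the jaws open and shut (so a half turn about z gives the same grasp; the last joint's range is limited). The gripper opens to 88 mm and grips with 3 to 60 N. Pads are 20 mm wide; open, the fingers measure 115 mm over their backs; the gripper's body (75 mm by 178 mm) begins 61 mm behind the grasp point.
Start: joints at [-0.019, 0.423, 1.63, -0, 1.089, -0.019], TCP at [624.984, 0.026, 302.675] pointing down, gripper open.
Joint ranges: [-3, 3], [-0.9, 2.11], [0.09, 2.58], [-1.31, 4.45], [0.11, 2.69], [-2.54, 2.54]. Speed limits (rad/s): [2.39, 2.39, 3.01, 3.14, 3.14, 3.14].

## Interface

Orientations are given as a unit quaternion [x, y, z, w].
In Python, from station import env, set_gripper, viewer, workorder gives the robot as it stands. Calls block until the motion is done:
- env.reach(position, orientation): joint-space move of the TCP to a pose.
- env.move_l(position, rot=None, rate=150, f_stop=None): straight line of the TCP; rot=None keeps the orientation; rate is the mean speed in mm/s. With f_stop (N) it stops when the force on the tool has changed by that much, and returns True; else False.
- env.move_joints(angles): joint-space move.
- set_gripper(opening): finger opening in mm; the grip force is fixed at half the most; returns when the fingers have stopped.
- env.hold(seconds).
- env.ik(position, orientation): joint angles nearest the present ones, or None.
- env.read_state(): the state.
- viewer.camera(name): name is "scene" or "side" or "wrist"; returns the picture (384x512x3 uint8, blue, green, red); there is no depth.
- viewer.camera_params(name): a dict with "fx", "fy", "cx", "cy" (pixels), "pose" (4x4, takes a point from camera to world coordinates); the wrist camera has in their place "tool_from_camera" (4x4, takes a point from camera to tool coordinates, whose origin is the TCP and whose axes are the flange's). Camera axes: x right, y up, looking along -z (the intrinsics and any distortion apply to the point x, -y, -z); pixel columns grow to the right and rows downward; lengths in mm; the calibration is good to about 2 mm. The wrist camera is an equidistant fisheye: a pixel r from the principal point sees the ray r / f radians off the axis. A picture is of the moment at which its call begins: read the wrist's pose just before it. camera_params takes no time and is no camera call.
A pose or a line that the arm cannot do raises env.IKError and nothing moves.
- workorder.sign_off(): hands the job in, once; it reports no verdict.
The state is a dict: "time_s": time; "qpos": joint angles; "dq": joint speeds; "tau": joint torques, N m; "tool_pos": TCP position; "orientation": TCP orientation; "force": force on the tool from outside, world axes, zero at the start; "wrist_torque": the same for the moment, N m; "width": finger opening in mm.
Only numpy, scipy, OpenCV 4.12 (cv2) and the standard library are available. Lean on these libraries where they do the work, as an engineer would, in place of code of your own. Each camera call takes 0.05 s, during which the arm holds its last target. There are 200 camera calls.

## Working session

There is one attempt and no reset: what is moved stays moved. The work goes in short steps, each a Python script; the robot and the scene stay as the last script left them, time stands still between calls to the robot, and variables do not carry over. Pictures are saved under pics/ and viewed, on a budget of 10 in all, crops included, one or two more only if the job needs it, and the job is handed in when it is done.

```bash
ls; mkdir -p pics; python3 - <<'E'
from station import env, viewer
import cv2, numpy as np
ims=[]
for n in ("scene","side","wrist"):
    im=viewer.camera(n); cv2.imwrite(f"pics/{n}0.png",im); p=viewer.camera_params(n)
    print(n,{k:np.round(v,3).tolist() if not isinstance(v,str) else v for k,v in p.items()})
a=cv2.imread("pics/scene0.png");cv2.imwrite("pics/scene0b.png",cv2.resize(a,(800,600)))
print(env.read_state())
E
```

```text
pics
scene {'fx': 347.185, 'fy': 347.185, 'cx': 249.321, 'cy': 194.334, 'pose': [[0.064, -0.782, 0.62, 1134.042], [0.998, 0.052, -0.038, -55.102], [-0.003, 0.621, 0.784, 769.892], [0.0, 0.0, 0.0, 1.0]]}
side {'fx': 381.186, 'fy': 381.186, 'cx': 253.756, 'cy': 188.794, 'pose': [[-0.998, 0.028, -0.061, 528.18], [-0.065, -0.573, 0.817, 922.716], [-0.012, 0.819, 0.574, 762.548], [0.0, 0.0, 0.0, 1.0]]}
wrist {'fx': 297.319, 'fy': 297.319, 'cx': 257.454, 'cy': 189.504, 'tool_from_camera': [[-0.0, 0.96, 0.281, 77.187], [1.0, 0.0, -0.001, -0.439], [-0.001, 0.281, -0.96, -81.446], [0.0, 0.0, 0.0, 1.0]]}
{'time_s': 0.15, 'qpos': array([-1.90298729e-02,  4.23683496e-01,  1.63047933e+00, -6.14718165e-06,
        1.08864319e+00, -1.89722892e-02]), 'dq': array([-0.0023721 , -0.00314802, -0.00072771,  0.00142513, -0.0002166 ,
       -0.00139752]), 'tau': array([ 9.52650989e-04, -5.44981134e+01, -2.73919362e+01,  6.45430083e-02,
        2.04369903e-02, -3.19723256e-05]), 'tool_pos': array([6.24665432e+02, 1.21651732e-02, 3.02082665e+02]), 'orientation': array([ 7.07126001e-01,  7.07087301e-01, -4.22722987e-04, -4.35175290e-04]), 'force': array([ 0.81808349, -0.103507  , -0.15310104]), 'wrist_torque': array([ 0.00015819,  0.0056432 , -0.02026496]), 'width': 87.81553394146884}
```

View pics/scene0b.png

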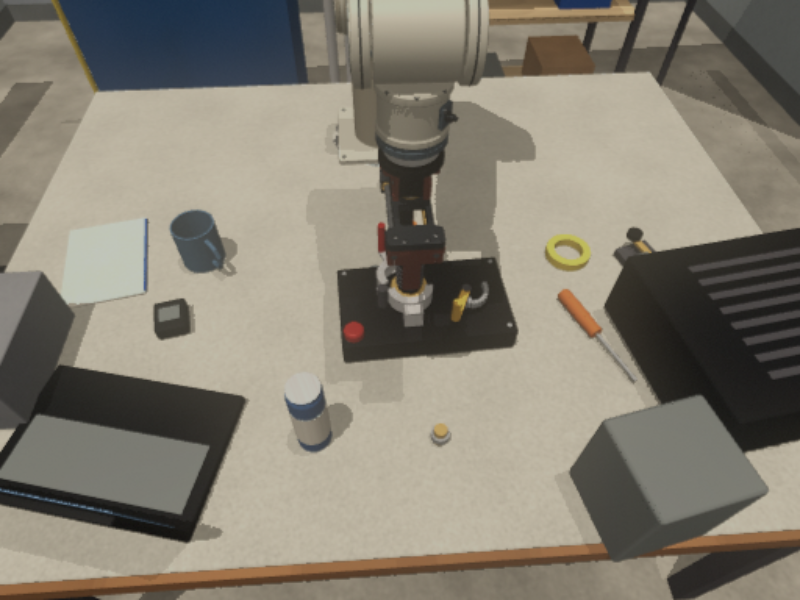

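View pics/wrist0.png

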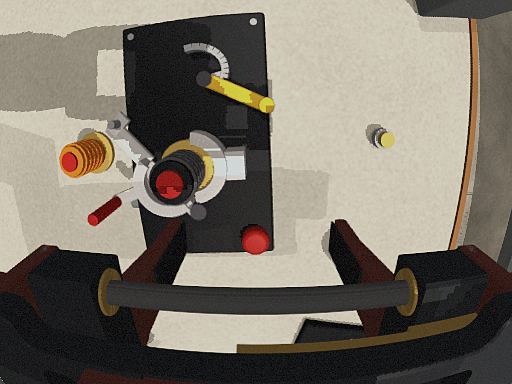

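The wrist view shows:
- Black load with its red stud at (172,182). The orange look-alike is to its left at (85,158).
- Red jaw pin with its top at about (92,220), and hinge cap at (198,210).
- Yellow lever, with its pivot at (204,78) and pin top at (267,104).
- Red cap at (256,240).

I'll take a second wrist view 100 mm away and triangulate.

```bash
cat > h.py <<'E'
from station import env, set_gripper, viewer, workorder
import cv2, numpy as np
from scipy.spatial.transform import Rotation as R
P=viewer.camera_params("wrist"); T=np.array(P["tool_from_camera"])
def snap(name):
    s=env.read_state(); M=np.eye(4); M[:3,:3]=R.from_quat(s["orientation"]).as_matrix(); M[:3,3]=s["tool_pos"]
    im=viewer.camera("wrist"); cv2.imwrite(f"pics/{name}.png",im); np.save(f"pics/{name}.npy",M@T); return im
def ray(C,px):
    u=(np.array(px,float)-[P["cx"],P["cy"]])/P["fx"]; r=np.hypot(*u); k=np.sinc(r/np.pi)
    d=np.array([u[0]*k,-u[1]*k,-np.cos(r)]); return C[:3,3],C[:3,:3]@d
def onz(C,px,z):
    o,d=ray(C,px); return o+d*(z-o[2])/d[2]
def tri(C1,p1,C2,p2):
    A=[];b=[]
    for C,p in((C1,p1),(C2,p2)):
        o,d=ray(C,p); Q=np.eye(3)-np.outer(d,d)/(d@d); A.append(Q); b.append(Q@o)
    return np.linalg.lstsq(np.vstack(A),np.hstack(b),rcond=None)[0:2]
def blobs(im,lo,hi,amin=40):
    m=cv2.inRange(cv2.cvtColor(im,cv2.COLOR_BGR2HSV),np.array(lo),np.array(hi))
    n,l,s,c=cv2.connectedComponentsWithStats(m)
    return [(s[i].tolist(),c[i].round(1).tolist()) for i in range(1,n) if s[i,4]>=amin]
E
python3 - <<'E'
from h import *
s=env.read_state(); M=np.eye(4); M[:3,:3]=R.from_quat(s["orientation"]).as_matrix(); M[:3,3]=s["tool_pos"]; np.save("pics/wrist0.npy",M@T)
env.reach([520,-30,302],s["orientation"]); env.hold(.2)
snap("w1")
for n in("wrist0","w1"):
    im=cv2.imread(f"pics/{n}.png")
    print("yellow",blobs(im,(22,120,90),(34,255,255))); print("red",blobs(im,(0,150,60),(4,255,255))+blobs(im,(174,150,60),(180,255,255)))
print(env.read_state()["time_s"])
E
```

```text
yellow [([213, 76, 40, 27, 445], [234.7, 90.6]), ([254, 95, 21, 17, 159], [264.6, 102.8]), ([381, 132, 14, 16, 166], [387.0, 139.5]), ([203, 156, 11, 22, 138], [208.7, 165.1])]
red [([62, 153, 15, 19, 200], [68.9, 161.9]), ([156, 170, 28, 29, 546], [169.2, 184.3]), ([88, 197, 34, 29, 330], [103.1, 211.7]), ([242, 226, 28, 29, 600], [255.1, 240.5])]
yellow [([314, 46, 49, 37, 563], [337.5, 62.7]), ([377, 70, 14, 14, 150], [383.5, 76.5]), ([295, 116, 18, 15, 53], [304.4, 122.1]), ([448, 116, 11, 14, 108], [452.9, 122.8])]
red [([131, 122, 20, 22, 283], [140.5, 132.7]), ([277, 134, 31, 30, 669], [292.0, 148.5]), ([179, 171, 25, 28, 317], [189.9, 185.9]), ([327, 203, 28, 24, 415], [341.2, 213.8])]
0.9167
```

View pics/w1.png

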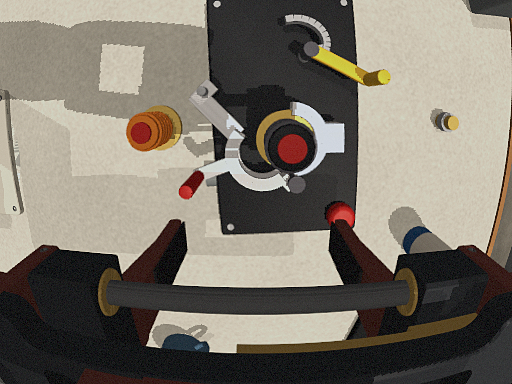

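The second view is clear, with no occlusion:
- Hinge cap at (296,184) and pivot cap at (311,48).
- Red pin top at (186,191) and yellow pin top at (384,76).
- Black load's stud at (292,149). The orange look-alike is at (140,132), standing on the desk, so the black one on the ring is the load.
- Box screws at (216,4), (344,3) and (231,227).

```bash
python3 - <<'E'
from h import *
C0,C1=np.load("pics/wrist0.npy"),np.load("pics/w1.npy")
D={"pivot":((204,78),(311,48)),"hinge":((198,211),(296,184)),"red":((92,220),(186,191)),"yel":((267,104),(384,76)),"stud":((169.2,184.3),(292,148.5)),"orange":((69,162),(140.5,132.7))}
for k,(a,b) in D.items(): print(k,tri(C0,a,C1,b)[0].round(1),tri(C0,a,C1,b)[1].round(1))
for p in((216,4),(344,3),(231,227)): print("screw",onz(C1,p,50).round(1))
for p in((130,37),(253,21)): print("screw0",onz(C0,p,50).round(1))
for z in (0,8): print("orange base",onz(C1,(163,128),z).round(1))
v=onz(C1,(296,184),88)-onz(C1,(311,48),88); print(v)
E
```

```text
pivot [572.7 104.6  93.9] [0.1]
hinge [560.8 -33.   89.4] [0.]
red [457.8 -26.9 136.4] [0.3]
yel [632.3  77.8 132.4] [0.]
stud [548.9  12.2 145.7] [0.]
orange [392.2  21.2  72. ] [0.]
screw [474.5 166.2  50. ]
screw [620.3 172.5  50. ]
screw [488.7 -98.3  50. ]
screw0 [474.9 165.8  50. ]
screw0 [619.4 173.7  50. ]
orange base [395.7  20.    0. ]
orange base [398.3  20.5   8. ]
[ -12.77287977 -139.32449773    0.        ]
```

The geometry checks out:
- Yaw is about 0.047 and the seat is at about (554.8, 13.2).
- The load is 6 mm off towards the open side, and the red pin is 103 mm from the hinge, so jaw ≈ 0.71.
- The yellow pin is 65 mm from the pivot, so lever ≈ -0.56.
- The orange look-alike tops out at z ≈ 72, below the fingertips (100).

Next I'll straddle the red pin and shut the ring.

```bash
cat >> h.py <<'E'
YAW=.047; cy,sy=np.cos(YAW),np.sin(YAW); RZ=np.array([[cy,-sy],[sy,cy]])
SEAT=np.array([554.8,13.2]); HINGE=SEAT+RZ@[4,-46]; PIVOT=SEAT+RZ@[22,90]
def quat(a):
    y=np.array([np.cos(a),np.sin(a),0]); z=np.array([0,0,-1.]); return R.from_matrix(np.c_[np.cross(y,z),y,z]).as_quat()
def pose(c,r,th,off,z):   # straddle a pin at angle th about c; TCP at c+r*e(th)
    p=c+r*np.array([np.cos(th),np.sin(th)]); return [*p,z],quat(th+off)
def force(n=4,dt=.03):
    f=[]
    for _ in range(n): env.hold(dt); f.append(env.read_state()["force"])
    return np.mean(f,0)
E
python3 - <<'E'
from h import *
pin=np.array([457.8,-26.9]); v=pin-HINGE; th=np.arctan2(v[1],v[0]); th0=np.pi-np.arctan2(76,72)+YAW
print("jaw",th-th0)
off=-np.pi/2; r=105
set_gripper(34)
p,q=pose(HINGE,r,th,off,260); env.reach(p,q); p[2]=180
print("stopped early?",env.move_l(p,q,120,f_stop=8)); f0=force(); print("f0",f0, env.read_state()["time_s"])
t=th; lim=th0-10/r-.06
while t>lim:
    pinj=t+10/r-th0
    t-=.08 if pinj>.12 else .012
    p,q=pose(HINGE,r,t,off,180); env.move_l(p,q,60)
    f=force(2,.02)-f0; ft=-f[:2]@np.array([np.sin(t),-np.cos(t)])  # push on pin, clockwise
    s=env.read_state(); d=s["tool_pos"][:2]-HINGE; ta=np.arctan2(d[1],d[0])
    print(f"jaw~{ta+10/r-th0:.3f} cmd {t+10/r-th0:.3f} push {ft:.1f} f {f.round(1)} t {s['time_s']:.2f}")
    if ft>9 or np.linalg.norm(f)>25: break
E
```

```text
jaw 0.7105933475063875
stopped early? False
f0 [-0.36503675  0.20043352  0.29851456] 4.175
jaw~0.726 cmd 0.726 push 0.4 f [ 0.2 -0.4  0. ] t 4.50
jaw~0.647 cmd 0.646 push 0.1 f [ 0.2 -0.1 -0.2] t 4.83
jaw~0.568 cmd 0.566 push 0.4 f [ 1.1 -0.8 -0.2] t 5.15
jaw~0.488 cmd 0.486 push 0.8 f [ 0.5 -1.  -0.5] t 5.47
jaw~0.408 cmd 0.406 push 0.3 f [ 0.8 -0.7  0.1] t 5.80
jaw~0.328 cmd 0.326 push -0.1 f [ 0.5 -0.2 -0.1] t 6.12
jaw~0.249 cmd 0.246 push -0.0 f [ 0.2 -0.1 -0.4] t 6.45
jaw~0.169 cmd 0.166 push 0.3 f [-0.2 -0.2 -0.3] t 6.78
jaw~0.089 cmd 0.086 push 0.3 f [-0.1 -0.3 -0.6] t 7.10
jaw~0.077 cmd 0.074 push 1.7 f [-1.4 -1.   0. ] t 7.38
jaw~0.063 cmd 0.062 push 1.6 f [-1.1 -1.1 -0.2] t 7.67
jaw~0.049 cmd 0.050 push 1.4 f [-1.2 -0.8 -1.3] t 7.95
jaw~0.037 cmd 0.038 push 0.9 f [-0.9 -0.4 -0.7] t 8.23
jaw~0.025 cmd 0.026 push 0.7 f [-0.8 -0.2 -0.9] t 8.52
jaw~0.013 cmd 0.014 push 0.4 f [-0.4 -0.2 -0.9] t 8.80
jaw~0.001 cmd 0.002 push 0.6 f [-0.3 -0.5 -0.6] t 9.08
jaw~-0.005 cmd -0.010 push 4.6 f [-2.3 -4.3  1.7] t 9.37
jaw~-0.009 cmd -0.022 push 8.9 f [-4.3 -8.8  3.2] t 9.65
jaw~-0.013 cmd -0.034 push 13.3 f [ -6.2 -13.5   6. ] t 9.93
```

It came to a firm stop at jaw ≈ 0. I'll back off a little, lift, and look on the way to the lever.

```bash
python3 - <<'E'
from h import *
r=105; off=-np.pi/2; th0=np.pi-np.arctan2(76,72)+YAW
p,q=pose(HINGE,r,th0-1/r,off,180); env.move_l(p,q,60)
p[2]=250; env.move_l(p,q,150)
env.reach([545,-30,302],quat(0)); env.hold(.2); im=snap("w2")
print("yellow",blobs(im,(22,120,90),(34,255,255))); print("red",blobs(im,(0,150,60),(4,255,255)))
print(env.read_state()["time_s"])
E
```

```text
yellow [([291, 46, 51, 36, 598], [315.6, 61.9]), ([354, 68, 14, 15, 162], [360.4, 74.7]), ([436, 115, 11, 15, 125], [440.7, 122.0])]
red [([182, 107, 26, 16, 276], [193.1, 114.5]), ([113, 124, 20, 21, 265], [122.3, 134.0]), ([256, 134, 31, 30, 698], [271.1, 148.3]), ([308, 204, 30, 29, 613], [322.7, 218.2])]
11.8333
```

View pics/w2.png

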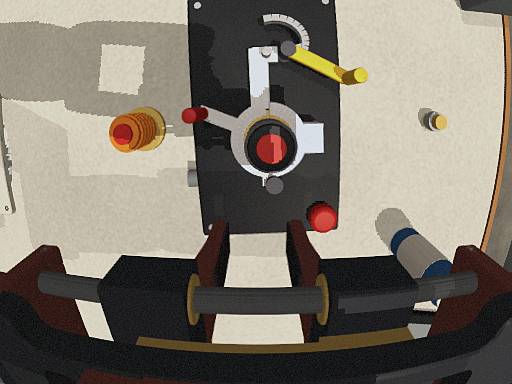

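The view shows the ring shut around the flanges, the red pin at (190,115), the stud at (271,148) and the keeper arm next to the lever pivot. Everything else is undisturbed. I'll now swing the lever round, checking force at each step.

```bash
cat > lev.py <<'E'
from h import *
C=np.load("pics/w2.npy")
print("red",onz(C,(188,116),135).round(1),"exp",(SEAT+RZ@[-68,30]).round(1),"stud",onz(C,(271,148.3),145).round(1),"exp",SEAT,"yel",onz(C,(361,75),135).round(1))
v=onz(C,(361,75),135)[:2]-PIVOT; th=np.arctan2(v[1],v[0]); Z=YAW+.087; print("lever",th-Z,np.linalg.norm(v))
def P2(phi,lead,z):
    e=np.array([np.cos(phi),np.sin(phi)]); t=np.array([-e[1],e[0]])
    return [*(PIVOT+65*e+lead*t),z],quat(phi+np.pi/2-np.pi),t
p,q,t=P2(th,0,260); print("ik end",env.ik(P2(Z+2.1,10,183)[0],P2(Z+2.1,10,183)[1]) is not None)
env.reach(p,q); p[2]=183; print("early",env.move_l(p,q,120,f_stop=8)); f0=force(6); print("f0",f0.round(2))
phi=th-.1; log=0; fine=False
while phi-Z<2.14:
    phi+=.008 if fine else .06
    p,q,t=P2(phi,10,183); env.move_l(p,q,20 if fine else 60)
    f=force(5 if fine else 3,.03)-f0; ft=-f[:2]@t
    d=(env.read_state()["tool_pos"][:2]-np.array(p[:2]))@t/65
    print(f"lev {phi-Z:.3f} act {phi-Z+d:.3f} push {ft:.2f} rad {f[:2]@np.array([t[1],-t[0]]):.1f} fz {f[2]:.1f}")
    if ft>5.0: fine=True
    if ft>10.6: break
print(env.read_state()["time_s"])
E
python3 lev.py
```

```text
red [485.3  39.6 135. ] exp [485.5  40. ] stud [554.6  12.9 145. ] exp [554.8  13.2] yel [631.5  76.9 135. ]
lever -0.5669878544316087 64.90680840231221
ik end True
early False
f0 [-0.1   0.23 -0.13]
lev -0.607 act -0.609 push -0.05 rad 0.2 fz 0.8
lev -0.547 act -0.550 push 0.14 rad 0.4 fz -0.0
lev -0.487 act -0.492 push 2.87 rad 0.1 fz 0.5
lev -0.427 act -0.429 push 3.17 rad 0.0 fz 1.6
lev -0.367 act -0.366 push 1.96 rad -0.3 fz -0.0
lev -0.307 act -0.306 push 1.99 rad -0.4 fz 0.0
lev -0.247 act -0.247 push 2.24 rad -0.8 fz 0.5
lev -0.187 act -0.187 push 1.68 rad -1.0 fz 0.9
lev -0.127 act -0.127 push 1.76 rad -1.4 fz 0.8
lev -0.067 act -0.067 push 1.61 rad -1.3 fz 0.8
lev -0.007 act -0.007 push 1.51 rad -0.9 fz 0.0
lev 0.053 act 0.053 push 1.56 rad -1.4 fz 0.0
lev 0.113 act 0.113 push 2.03 rad -1.4 fz 0.4
lev 0.173 act 0.173 push 1.48 rad -1.1 fz -0.3
lev 0.233 act 0.233 push 1.88 rad -1.1 fz 0.0
lev 0.293 act 0.293 push 2.37 rad -1.0 fz -0.4
lev 0.353 act 0.352 push 1.12 rad -1.3 fz -0.3
lev 0.413 act 0.413 push 1.85 rad -0.9 fz -0.3
lev 0.473 act 0.473 push 2.62 rad -1.1 fz -0.4

[... 772 characters left out ...]
lev 1.553 act 1.544 push 5.12 rad 1.1 fz -0.5
lev 1.561 act 1.548 push 6.41 rad 1.3 fz -2.1
lev 1.569 act 1.553 push 7.36 rad 0.8 fz -2.6
lev 1.577 act 1.559 push 7.36 rad 0.6 fz -3.1
lev 1.585 act 1.566 push 8.14 rad 0.6 fz -3.9
lev 1.593 act 1.573 push 8.64 rad 0.5 fz -3.6
lev 1.601 act 1.580 push 9.02 rad 0.5 fz -4.2
lev 1.609 act 1.587 push 9.17 rad 0.2 fz -4.1
lev 1.617 act 1.593 push 9.33 rad 0.7 fz -4.6
lev 1.625 act 1.602 push 9.10 rad 0.2 fz -5.0
lev 1.633 act 1.610 push 9.23 rad 0.3 fz -4.8
lev 1.641 act 1.616 push 9.71 rad 0.2 fz -4.9
lev 1.649 act 1.622 push 10.49 rad 0.5 fz -5.7
lev 1.657 act 1.630 push 10.26 rad 0.3 fz -5.5
lev 1.665 act 1.638 push 10.74 rad 0.3 fz -5.7
33.5167
```

```bash
python3 - <<'E'
from h import *
Z=YAW+.087; f0=np.array([-.1,.23,-.13])
def P2(phi,lead,z):
    e=np.array([np.cos(phi),np.sin(phi)]); t=np.array([-e[1],e[0]])
    return [*(PIVOT+65*e+lead*t),z],quat(phi-np.pi/2),t
def series(phi,n):
    p,q,t=P2(phi,10,183); o=[]
    for _ in range(n):
        s=env.read_state(); o.append((-(s["force"]-f0)[:2]@t, phi-Z+(s["tool_pos"][:2]-np.array(p[:2]))@t/65)); env.hold(.01)
    print(np.round([a for a,_ in o],1), "act",round(np.mean([b for _,b in o]),4), "mean",np.mean([a for a,_ in o]).round(2), env.read_state()["time_s"])
series(Z+1.665,20)
p,q,t=P2(Z+1.668,10,183); env.move_l(p,q,10); series(Z+1.668,20)
E
```

```text
[11.2 10.1 10.  11.4 10.9 10.4 10.4 10.9 10.1 10.  10.1 10.9 10.6 10.9
 10.6  9.3 11.  10.1 11.6  9.5] act 1.6377 mean 10.52 33.6833
[10.7 10.9 10.   9.9 10.9 10.6 10.5 10.5 10.4 11.4 10.5 10.7 10.2 10.7
 10.4 10.5 10.9 10.5  9.9 10.4] act 1.6396 mean 10.52 34.1
```

Push holds steady at about 10.5 N with no decay, and the moving push is probably slightly higher, so this is snug. I'll release and check.

```bash
python3 - <<'E'
from h import *
Z=YAW+.087; phi=Z+1.639
e=np.array([np.cos(phi),np.sin(phi)]); t=np.array([-e[1],e[0]]); c=PIVOT+65*e; q=quat(phi-np.pi/2)
env.move_l([*c,183],q,40); env.move_l([*c,260],q,150)
env.reach([545,-30,302],quat(0)); env.hold(.2); im=snap("w3")
C=np.load("pics/w3.npy")
print("yellow",blobs(im,(22,120,90),(34,255,255))); print("red",blobs(im,(0,150,60),(4,255,255)))
print("exp yel",c.round(1), env.read_state()["time_s"], env.read_state()["force"])
E
```

```text
yellow [([272, 0, 21, 45, 587], [281.8, 20.9]), ([434, 116, 12, 14, 132], [439.7, 122.3])]
red [([181, 107, 26, 17, 274], [192.6, 114.5]), ([113, 125, 19, 20, 267], [121.5, 134.7]), ([255, 134, 31, 31, 705], [269.9, 148.9]), ([307, 204, 29, 29, 611], [321.5, 218.5])]
exp yel [559.5 167.8] 36.2917 [-0.72638527  0.30543761  0.3344832 ]
```

View pics/w3.png

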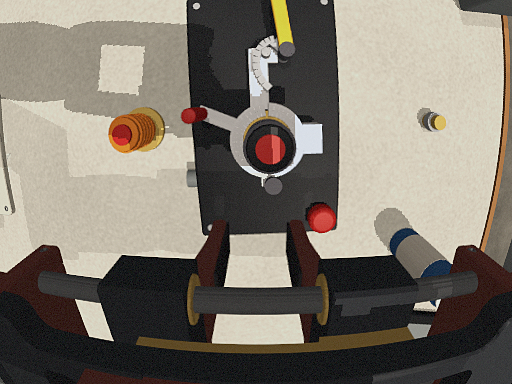

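The ring is still shut and the hook is curved round behind the keeper at (265,50). The stud at (270,149), cap, adapter and look-alike haven't moved. The yellow pin top is off the upper edge, so I'll take one shifted view, by numbers only, and then sign off.

```bash
python3 - <<'E'
from h import *
env.reach([545,50,302],quat(0)); env.hold(.2); im=snap("w4"); C=np.load("pics/w4.npy")
m=cv2.inRange(cv2.cvtColor(im,cv2.COLOR_BGR2HSV),(22,120,90),(34,255,255)); m[:,380:]=0
ys,xs=np.nonzero(m); top=ys.min(); sel=ys<top+12; px=(xs[sel].mean(),top+6)
y=onz(C,px,135)[:2]; v=y-PIVOT; L=np.arctan2(v[1],v[0])-YAW-.087
print(px,y.round(1),"r",np.linalg.norm(v).round(1),"lever",L.round(3))
for s,c in blobs(im,(0,150,60),(4,255,255)): print(c,onz(C,c,145)[:2].round(1))
if abs(L-1.64)<.15: workorder.sign_off(); print("signed",env.read_state()["time_s"])
E
```

```text
(np.float64(278.0987654320988), np.int64(55)) [561.9 168.6] r 65.3 lever 1.6
[196.9, 195.7] [493.3  51.1]
[128.1, 200.7] [428.   46.2]
[268.6, 237.1] [554.7  12.7]
the job is handed in; nothing more can be done
the job is handed in; nothing more can be done
```

The clamp ring is shut around both flanges and the latch lever is snug behind the keeper. I handed the job in at about 37 s of the 72 s allowed; sign-off gives no verdict.

- **Ring:** I swung the half ring shut by its red pin until it hit a firm stop at jaw ≈ 0, with a last push of about 13 N. Afterwards the red pin was within 1 mm of where it should be when shut. The load's stud was within 0.5 mm of the seat axis, so the load is upright and in line.
- **Lever:** It began to bind at about 1.49 rad. I tightened it in small steps to about 1.64 rad, where the push on the pin held steady at about 10.5 N. The highest average was 10.7 N and single noisy readings reached 11.6 N.
- **After letting go:** A rough camera fix puts the lever at 1.60 rad, with its pin 65 mm from the pivot. That roughly agrees with the 1.64 rad from the arm.
- **Uncertain:** Before it bound, the lever read only about 1.8 N at rest, against the stated 3–4 N. The push while moving may therefore have been slightly above 10.5 N, but I expect it was still under 14 N.
- **Other things:** The cap, adapter and orange look-alike showed no visible movement between pictures. I didn't re-check the mug, driver, tape, spray can and hand microphone one by one, but the arm went nowhere near them.

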